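# Brush out the slanted glass jar

## Task

The empty glass jar on the slanted wooden stand has to be brushed out before it is refilled. Swing its brass lid up and over by the ball knob, past its balance point, so that it stays open on its own; then take the bottle brush out of the pink tumbler and brush the inside of the jar twice, each time pushing the brush right down to the bottom and drawing it back up until the bristle head reaches the mouth. Stand the brush back in the tumbler, bristles down, and leave the lid open, with the tumbler upright and the bell, the candle and the price card where they stand.

Things in the scene. Friction and masses are not known exactly. Their poses are not given: they have to be found in the camera images.
- jar: Fixed glass jar, outside 72 mm across, 158 mm long; bore 64 mm, 150 mm deep, floor 8 mm above the origin. It leans 38 degrees from vertical, mouth towards the robot, in a wooden stand (195 x 112 mm base). Origin: centre of the underside; z: along the axis, out of the mouth; y: level, parallel to the lid's hinge; x: away from the robot and up. The brush reaches the floor only along the axis
- jar_mouth (a point): centre of the jar's mouth, on the axis, 158 mm from the jar's origin; axes as the jar's
- jar_lid (a joint): Hinge of the round brass lid (80 mm, 0.11 kg), rad: 0 closed, growing as the knob swings up, over and away from the robot to a stop at 2.6. Hinge line parallel to the jar's y at x = 44.5, z = 161 mm in the jar's frame (upper far edge of the mouth). Almost no friction: below about 2.2 the lid falls shut, beyond it falls open and stays
- lid_knob (a point): Centre of the dark wooden ball knob, 22 mm across, on an 8 mm stem at the lid's lip, nearest the robot when closed; 112 mm from the hinge line, 29 mm beyond the lid's edge. Pinched from both sides along the hinge direction (jar's y) the ball turns freely between the fingers as the lid swings
- brush_center (a point): centre of the bottle brush, half-way up: a straight round brush 234 mm long, 0.06 kg, standing upright or nearly so on its flat bristle end in the tumbler; wooden handle 16 mm across over the upper 119 mm, bristle head 46 mm across over the lowest 75 mm (its stiff core 38 mm). z runs up from bristles to handle
- brush_tip (a point): middle of the flat bristle end of the brush, 117 mm below its centre
- tumbler: loose pink glass tumbler that holds the brush, 69 mm across, 100 mm tall, inner floor 13 mm up, mouth about 56 mm across inside, narrowing to about 48 mm at the floor; 0.35 kg; origin at the centre of its underside
- bell: brass hand bell, 62 mm across, 100 mm tall, bystander; origin at the centre of its underside
- candle: candle in a sage green tin, 63 mm across, 43 mm tall, bystander; origin at the centre of its underside
- card: small price card in a wooden foot, 24 x 75 x 106 mm, bystander; origin at the centre of its underside
Not all that is in view belongs to the job. Of the things like the part that bears brush_center, leave any that is purple; of the rest the larger one is meant.

How it is judged:
On the way, in this order (a step that is already met when the one before it is completed fails the run):
1. the lid stands open past its balance point with nothing touching it (value of joint jar_lid above 2.3 rad and contact force between each of the arm, the fingers and jar_lid below 0.1 N), for 0.3 s.
2. the brush is down at the bottom of the jar (bristle end within 22 mm of the floor) (z of brush_tip in the frame of jar between 0 and 0.03 m and distance between brush_tip and jar below 0.045 m), for 0.05 s.
3. the brush is drawn up inside the jar until its bristle head reaches the mouth (bristle end at least 60 mm above the floor) (z of brush_tip in the frame of jar above 0.068 m and distance between brush_tip and jar_mouth below 0.094 m), for 0.05 s.
4. the brush is down at the bottom again (all of step 2), for 0.05 s.
5. the brush is drawn up to the mouth again (all of step 3), for 0.05 s.
At the end, for the whole second after the job is handed in: The lid stands open on its own (joint above 2.3 rad); the brush stands in the tumbler, bristles down, its end within about 22 mm of the tumbler's inner floor, leaning less than 0.5 rad; the tumbler stands upright on the table (tilt under 0.1 rad) (value of joint jar_lid above 2.3 rad and z of brush_tip in the frame of tumbler between 0 and 0.035 m and distance between brush_tip and tumbler below 0.045 m and angle between brush_tip's own z axis and vertical below 0.5 rad and angle between tumbler's own z axis and vertical below 0.1 rad and height (world z) of tumbler below 0.01 m); the robot touches nothing.
It fails at once if the bell is moved more than 30 mm or tipped (distance of bell from where it was at the start of the episode above 0.03 m or angle between bell's own z axis and vertical above 0.35 rad).
It fails at once if the candle is moved more than 30 mm or tipped (distance of candle from where it was at the start of the episode above 0.03 m or angle between candle's own z axis and vertical above 0.35 rad).
It fails at once if the price card is moved more than 30 mm or tipped (distance of card from where it was at the start of the episode above 0.03 m or angle between card's own z axis and vertical above 0.35 rad).
It fails at once if the tumbler is tipped over (angle between tumbler's own z axis and vertical above 0.5 rad).
It also fails if it takes over 72 s, if anything falls off the work surface, if the arm or the gripper's body presses on something with over 40 N, if the wrist force passes 120 N, or if a joint passes its speed limit or range.

## Robot

A 7-joint arm with a two-finger parallel gripper is mounted at the origin on a cart in front of the work surface, level with it; the furniture and walls round the work are solid. World frame = base frame: x ahead of the robot, y to its left, z up, the work surface at z = 0. Lengths are in m, angles in rad, forces in N, time in s.
With the tool pointing down it reaches from about 0.4 to 0.85 m from the base axis. Payload 4.5 kg.
Tool frame: the origin (TCP) lies midway between the tips of the shut fingers; the grasp point (between the pads) lies 19 mm behind it; z points along the fingers, y is the line along which they close (so a half turn about z gives the same grasp; the last joint's range is limited). The gripper opens to 88 mm and grips with 3 to 60 N. Pads are 18 mm wide; open, the fingers measure 123 mm over their backs; the gripper's body (75 mm by 187 mm) begins 45 mm behind the grasp point.
Start: joints at [1.187, 0.689, -0.195, 1.565, 0.157, 0.902, -0.215], TCP at [0.254, -0.571, 0.239] pointing down, gripper open.
Joint ranges: [-3.01, 3.01], [-0.46, 2.08], [-1.47, 1.51], [0.13, 2.56], [-1, 4.14], [0.04, 2.09], [-2.66, 2.66]. Speed limits (rad/s): [2.57, 2.57, 3.14, 3.14, 3.14, 3.14, 3.14].

## Interface

Orientations are given as a unit quaternion [x, y, z, w].
In Python, from plant import r, eyes, finish_job gives the robot as it stands. The module is installed in compiled form; this text tells all that it offers.
- The arm moves only by the tool move_arm, never from a script. Its argument "motion" is a list of rows, each a list of 7 numbers: the shift along the tool's x, y, z in mm, then the turn, a rotation vector about the tool's x, y, z in degrees, then the closure, from 0 (fully open) to 1 (shut). A call has 1 to 5 rows; each row is the pose to reach, as a shift and turn from the pose commanded when the call began, along the tool's axes at that moment; what a row does not reach only later rows make up. A row lasts 1/8 s, in which the tool goes at most 62.5 mm and 10.7 degrees, less where a joint would pass 70% of its speed; a pose out of reach is approached as far as the arm can. A call with a gripper value outside its range is refused whole. The fingers move at their own pace and stop on an object; "newtons" is the grip in N (left out, the last holds). Time passes only in rows, so rows that repeat a pose let the fingers close. It gives the time, the measured TCP pose, the force, the opening and the grip force at its end, in the units of the state.
- r.get_state(): the state, without advancing time (a new reading comes with each control period).
- eyes.snapshot(name): name is "scene" or "side" or "wrist"; returns a dict with "frame" (384x512x3 uint8, red, green, blue), "z_map" (384x512 float32, m along the optical axis (not along the pixel's ray), 0 where there is no reading), "intrinsics" (3x3 intrinsics, pixels), "world_to_cam" (4x4, takes a point from world to camera coordinates). Camera axes: x right, y down, z forward; pixel columns grow to the right and rows downward; lengths in m; the calibration is good to about 2 mm. A picture is of the moment at which its call begins.
- finish_job(): hands the job in; it is judged then, once.
The state is a dict: "clock": time; "q": joint angles; "qd": joint speeds; "joint_torque": joint torques, N m; "tool_pos": TCP position; "eef_rot": TCP orientation; "contact_force": force on the tool from outside, world axes, zero at the start; "moment": the same for the moment, N m; "opening": opening from 0.0 (shut) to 1.0 (fully open); "finger_force": force on a finger pad.
Only numpy, scipy, OpenCV 4.12 (cv2) and the standard library are available. Lean on these libraries where they do the work, as an engineer would, in place of code of your own. Each camera call takes 0.05 s, during which the arm holds its last target. There are 200 camera calls.

## Working session

There is one attempt and no reset: what is moved stays moved. The work goes in short steps, Python scripts to look and compute and a tool call to move; the robot and the scene stay as the last step left them, time stands still between calls to the robot, and variables do not carry over. Pictures are saved under pics/ and viewed, at most 10 in all, crops included, and the job is handed in when it is done.

Besides the shell and the picture viewer there is one more tool, called after "Request:" as name(argument=value, ...) on one line, values as JSON. move_arm: Moves the arm, as the interface text tells. Its arguments: {"type":"object","properties":{"motion":{"type":"array","items":{"type":"array","items":{"type":"number"}}},"newtons":{"type":"number"}},"required":["motion"]}

```bash
mkdir -p pics
cat > h.py <<'E'
import numpy as np, cv2
from scipy.spatial.transform import Rotation as R
from plant import r, eyes, finish_job
def snap(n):
    s=eyes.snapshot(n); z=s["z_map"]; K=s["intrinsics"]; T=np.linalg.inv(s["world_to_cam"])
    v,u=np.mgrid[:z.shape[0],:z.shape[1]]
    c=np.stack([(u-K[0,2])/K[0,0]*z,(v-K[1,2])/K[1,1]*z,z],-1)
    s["P"]=c@T[:3,:3].T+T[:3,3]; s["P"][z==0]=np.nan; s["T"]=T
    return s
def save(s,f): cv2.imwrite("pics/"+f,s["frame"][...,::-1])
def rel(target,rot=None):
    """shift (mm, tool axes) and rotvec (deg) from present pose to target"""
    st=r.get_state(); q=R.from_quat(st["eef_rot"])
    d=q.inv().apply(np.array(target)-st["tool_pos"])*1000
    w=np.zeros(3) if rot is None else np.degrees((q.inv()*rot).as_rotvec())
    return np.round(d,1),np.round(w,1)
E
python3 - <<'E'
from h import *
a=snap("scene");b=snap("side")
cv2.imwrite("pics/a.png",np.hstack([a["frame"],b["frame"]])[...,::-1][:, :])
im=cv2.imread("pics/a.png"); cv2.imwrite("pics/a1.png",np.vstack([im[:,:512],im[:,512:]])[:, :][:768]) 
save(a,"scene1.png");save(b,"side1.png")
np.savez("s0.npz",a=a["frame"],aP=a["P"],b=b["frame"],bP=b["P"])
print(r.get_state(), a["T"].round(3),b["T"].round(3))
E
```

```text
{'clock': 0.1, 'q': array([ 1.1867723 ,  0.68991902, -0.19451958,  1.56623096,  0.15730045,
        0.90251853, -0.21510291]), 'qd': array([ 0.00023345, -0.00317995, -0.00122962, -0.00220014, -0.00229289,
       -0.00094944, -0.00106352]), 'joint_torque': array([-1.91532599e-03, -5.28497958e+01, -1.27086829e+00, -1.53836864e+01,
       -5.25166048e-02,  2.07709782e-03,  4.14684735e-05]), 'tool_pos': array([ 0.25333405, -0.57072849,  0.23798085]), 'eef_rot': array([ 9.78249305e-01,  2.07430921e-01, -2.34918419e-04, -8.08984166e-04]), 'contact_force': array([-0.30540983, -0.71553296,  0.79910868]), 'moment': array([ 0.06538213, -0.03344505, -0.00202516]), 'finger_force': 0.0, 'opening': 0.9996263054166} [[-0.595 -0.556  0.58  -0.048]
 [-0.803  0.429 -0.413  0.471]
 [-0.019 -0.711 -0.702  0.863]
 [ 0.     0.     0.     1.   ]] [[-0.873  0.296 -0.389  1.11 ]
 [ 0.488  0.511 -0.707  1.066]
 [-0.011 -0.807 -0.591  0.971]
 [ 0.     0.     0.     1.   ]]
```

View pics/scene1.png

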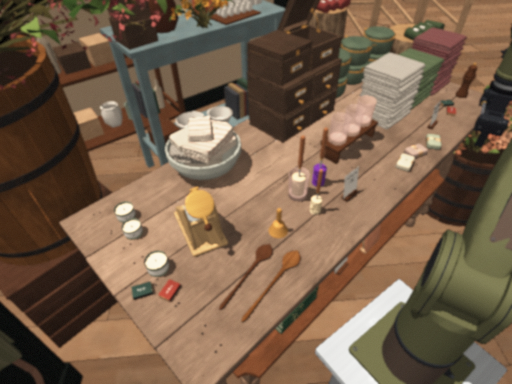

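View pics/side1.png

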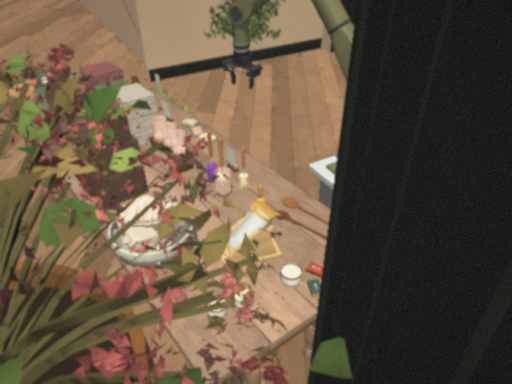

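The scene view shows the lid at about (200,203), the stand at (203,232), the bell at (279,225) and a candle at (157,263). The pale tumbler with the tall brush is at (299,185), a purple one at (319,175), a small one at (316,205), and the card at (351,185). I'll zoom in on these.

Run:
```python
from h import *
d=np.load("s0.npz")
a=cv2.resize(d["a"][130:260,160:370],None,fx=3.8,fy=3.8,interpolation=cv2.INTER_CUBIC)
cv2.imwrite("pics/c1.png",a[...,::-1])
b=cv2.resize(d["b"][120:280,190:330],None,fx=3.7,fy=3.7,interpolation=cv2.INTER_CUBIC)
cv2.imwrite("pics/c2.png",b[...,::-1])
P=d["aP"]
for n,(u,v) in dict(lid=(200,203),tum=(299,186),tumtop=(299,176),handle=(302,150),handletop=(302,140),purple=(319,175),small=(316,206),bell=(279,228),belltop=(279,212),card=(351,185),candle=(157,263),standfront=(200,245),table=(250,210),bowl=(205,140),rack=(350,138),knob=(204,222)).items():
  print(n,P[v,u].round(3))
```

```text
lid [0.584 0.2   0.17 ]
tum [ 0.541 -0.133  0.073]
tumtop [ 0.567 -0.155  0.087]
handle [ 0.56  -0.15   0.201]
handletop [ 0.563 -0.149  0.237]
purple [ 0.476 -0.146  0.16 ]
small [ 0.462 -0.138  0.042]
bell [0.469 0.009 0.035]
belltop [0.48  0.003 0.093]
card [ 0.461 -0.298  0.043]
candle [0.579 0.362 0.034]
standfront [0.574 0.228 0.015]
table [0.608 0.017 0.001]
bowl [0.86  0.021 0.143]
rack [ 0.622 -0.462  0.072]
knob [0.643 0.172 0.017]
```

View pics/c1.png

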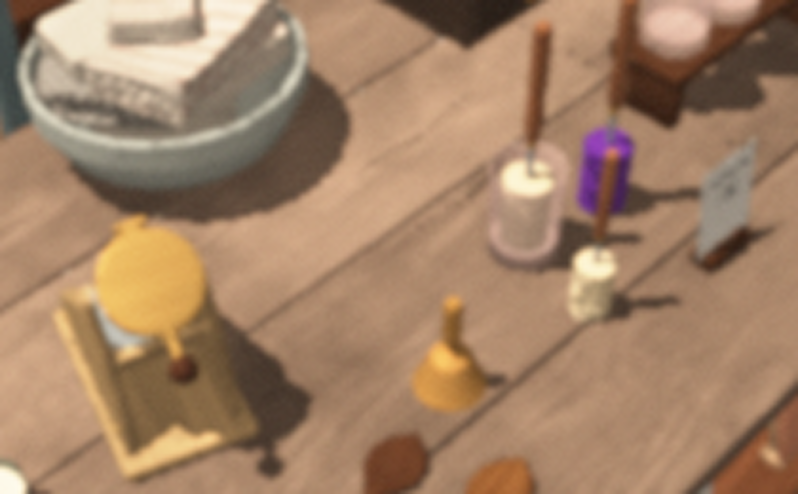

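View pics/c2.png

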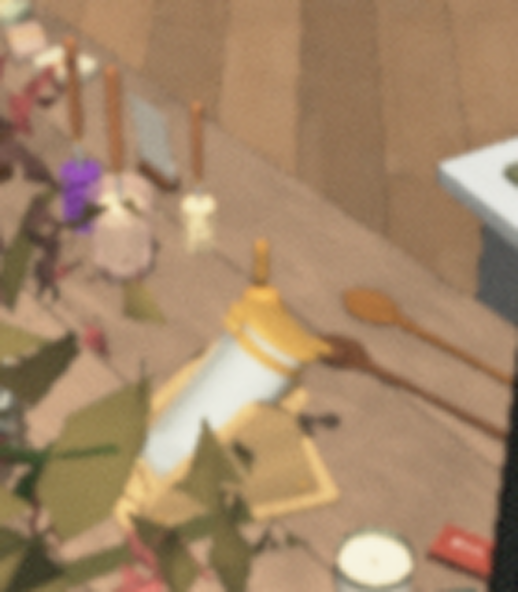

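c1 shows the knob at about crop (183,369), which is full-frame (208,227). The wanted brush stands in the pink tumbler at crop (530,210). c2 shows the jar from behind; its tilt direction can be seen. Next I'll fit the lid, knob, brush and tumbler.

Run:
```python
from h import *
d=np.load("s0.npz"); P=d["aP"]; im=d["a"]; hsv=cv2.cvtColor(im,cv2.COLOR_RGB2HSV)
sub=np.zeros(im.shape[:2],bool)
# lid plane
sub[186:219,183:216]=1
m=sub&(hsv[...,1]>120)&(P[...,2]>0.12)&(hsv[...,0]<35)&(abs(P[...,0]-.57)<.09)
p=P[m]; c=np.median(p,0)
for _ in range(5):
  q=p-p.mean(0); n=np.linalg.svd(q,full_matrices=False)[2][2]; e=q@n; p=p[abs(e)<max(.003,1.5*e.std())]
n*=np.sign(n[2]); print("lid n",n.round(3),"tilt",np.degrees(np.arccos(n[2])),"yaw",np.degrees(np.arctan2(n[1],n[0])),"c",p.mean(0).round(4),len(p),p.min(0),p.max(0))
y,x=np.nonzero(m); print("lid px",x.min(),x.max(),y.min(),y.max())
# knob
k=np.zeros_like(sub);k[221:234,200:216]=1
m=k&(P[...,2]>.06); print("knob",m.sum()); 
for yy,xx in zip(*np.nonzero(m)): print((xx,yy),P[yy,xx].round(3),im[yy,xx],end=";")
print()
def clus(n,PP,lo,hi):
  with np.errstate(invalid='ignore'):
    m=((PP>lo)&(PP<hi)).all(-1)
  p=PP[m]; print(n,m.sum(),p.mean(0).round(4),p.min(0).round(3),p.max(0).round(3)); return p
for nm in("aP","bP"):
  Q=d[nm]
  for lo,hi in((.13,.17),(.17,.21),(.21,.26)): 
    try: clus(nm+"handle",Q,(.52,-.2,lo),(.61,-.1,hi))
    except Exception as e: print(nm,"none")
  for lo,hi in((.02,.05),(.05,.08),(.08,.105)): clus(nm+"tumb",Q,(.5,-.2,lo),(.62,-.08,hi))
  clus(nm+"purple",Q,(.44,-.3,.02),(.65,-.17,.2)); clus(nm+"bell",Q,(.42,-.05,.01),(.53,.06,.15)); clus(nm+"small",Q,(.42,-.18,.01),(.5,-.09,.2))
# stand base: light wood z .005-.03
m=((P>(.4,.1,.008))&(P<(.75,.32,.03))).all(-1); 
pts=P[m][:,:2].astype(np.float32); print("base",len(pts),cv2.minAreaRect(pts))
```

```text
lid n [-0.601  0.106  0.792] tilt 37.60791358121394 yaw 170.03376212290348 c [0.5843 0.2024 0.1715] 586 [0.55124526 0.16292526 0.14247453] [0.62209526 0.23987127 0.19924873]
lid px 183 214 187 218
knob 70
(np.int64(200), np.int64(221)) [0.573 0.214 0.114] [124  98  63];(np.int64(201), np.int64(221)) [0.58  0.208 0.104] [117  89  59];(np.int64(202), np.int64(221)) [0.589 0.201 0.092] [115  89  57];(np.int64(203), np.int64(221)) [0.601 0.193 0.075] [133 100  61];(np.int64(204), np.int64(221)) [0.548 0.213 0.137] [178 133  74];(np.int64(205), np.int64(221)) [0.545 0.211 0.139] [216 163  87];(np.int64(206), np.int64(221)) [0.544 0.208 0.137] [217 163  87];(np.int64(214), np.int64(221)) [0.59  0.163 0.064] [113  88  57];(np.int64(215), np.int64(221)) [0.576 0.166 0.078] [111  85  56];(np.int64(200), np.int64(222)) [0.594 0.206 0.085] [112  88  57];(np.int64(201), np.int64(222)) [0.607 0.197 0.068] [106  82  55];(np.int64(205), np.int64(222)) [0.543 0.212 0.137] [204 152  81];(np.int64(206), np.int64(222)) [0.542 0.21  0.137] [214 160  84];(np.int64(207), np.int64(222)) [0.542 0.207 0.134]
[... 4466 characters left out ...]
  0.209]
bPhandle 43 [ 0.5715 -0.1499  0.2292] [ 0.562 -0.158  0.211] [ 0.578 -0.14   0.249]
bPtumb 95 [ 0.5806 -0.1326  0.0358] [ 0.546 -0.167  0.02 ] [ 0.603 -0.118  0.05 ]
bPtumb 110 [ 0.5781 -0.1343  0.0661] [ 0.536 -0.191  0.05 ] [ 0.603 -0.116  0.079]
bPtumb 151 [ 0.5672 -0.156   0.0909] [ 0.534 -0.192  0.08 ] [ 0.603 -0.116  0.104]
bPpurple 342 [ 0.5437 -0.2437  0.0887] [ 0.452 -0.299  0.02 ] [ 0.597 -0.17   0.199]
bPbell 91 [0.4869 0.0029 0.0602] [ 0.465 -0.014  0.014] [0.503 0.019 0.102]
bPsmall 181 [ 0.4808 -0.1454  0.0796] [ 0.463 -0.17   0.012] [ 0.495 -0.131  0.181]
base 949 ((0.5740253925323486, 0.2014687955379486), (0.34119510650634766, 0.1269174963235855), 17.173568725585938)
```

```bash
cat >> h.py <<'E'
yaw=np.radians(170.3)
f=-np.array([np.cos(yaw),np.sin(yaw),0]); Y=np.array([-f[1],f[0],0])
tl=np.radians(38); JX=np.cos(tl)*f+np.array([0,0,np.sin(tl)]); JZ=-np.sin(tl)*f+np.array([0,0,np.cos(tl)])
knob0=np.array([.5312,.2115,.126]); hinge=knob0+.112*JX
mouth=hinge-.0445*JX-.003*JZ
def tool(t,fw=f):
    t=np.radians(t); z=np.sin(t)*fw-np.array([0,0,np.cos(t)]); y=-np.cross([0,0,1],fw); return R.from_matrix(np.stack([np.cross(y,z),y,z],1))
def knob(th): return hinge+.112*(-np.cos(th)*JX+np.sin(th)*JZ)
E
python3 - <<'E'
from h import *
d=np.load("s0.npz")
for n in "ab":
  P=d[n+"P"];hsv=cv2.cvtColor(d[n],cv2.COLOR_RGB2HSV)
  m=(hsv[...,0]>125)&(hsv[...,0]<150)&(hsv[...,1]>130)&(P[...,2]<.2)&(P[...,2]>.01); p=P[m];print("purple",m.sum(),np.median(p,0).round(3),p.min(0).round(3),p.max(0).round(3))
  m=((P[...,:2]>(.48,-.32))&(P[...,:2]<(.6,-.19))).all(-1)&(P[...,2]>.12); p=P[m]; print("ph",len(p),p.mean(0).round(3),p.max(0).round(3))
print(JX,JZ,mouth,hinge)
print(rel((.42,-.25,.38),tool(30)))
E
```

```text
purple 114 [ 0.565 -0.236  0.06 ] [ 0.545 -0.27   0.01 ] [ 0.583 -0.229  0.078]
ph 145 [ 0.566 -0.249  0.184] [ 0.576 -0.243  0.235]
purple 46 [ 0.581 -0.241  0.067] [ 0.558 -0.264  0.028] [ 0.59  -0.23   0.078]
ph 99 [ 0.572 -0.25   0.179] [ 0.579 -0.241  0.235]
[ 0.77674493 -0.13277144  0.61566148] [-0.60685965  0.10373242  0.78801075] [0.58545086 0.20222673 0.16519312] [0.61819543 0.1966296  0.19495409]
(array([ 282.5, -225.7, -141.7]), array([-8.9, 29.2, 32.8]))
```

Request:
move_arm(motion=[[60,-45,-60,0,0,0,0],[120,-90,-110,-2,6,7,0],[170,-135,-142,-4,13,14.6,0],[225,-180,-142,-6.4,21,23.6,0],[282,-226,-142,-8.9,29.2,32.8,0]])

```text
clock: 0.72
tool_pos: [0.3821, -0.3252, 0.3706]
eef_rot: [0.968, -0.062, 0.243, 0.022]
contact_force: [1.7, 1.0, -0.1]
opening: 0.999
finger_force: 0.0
```

Run:
```python
from h import *
print(r.get_state()["tool_pos"])
T=tool(30); z=T.apply([0,0,1])
tcp=knob0+.019*z
print(rel((.45,.05,.34),T)); print(rel(tcp-.09*z,T)); print(rel(tcp,T))
```

```text
[ 0.38205595 -0.32522995  0.37057105]
(array([   3.9, -381.3,   31.3]), array([-0.4,  1.8,  2.2]))
(array([ -46.1, -555.3,  175.1]), array([-0.4,  1.8,  2.2]))
(array([ -43.3, -554.5,  265. ]), array([-0.4,  1.8,  2.2]))
```

Request:
move_arm(motion=[[0,-60,5,0,0,0,0],[0,-120,10,0,0,0,0],[0,-180,15,0,0,0,0],[0,-240,20,0,0,0,0],[0,-240,20,0,0,0,0]])

```text
clock: 1.35
tool_pos: [0.4194, -0.0964, 0.3488]
eef_rot: [0.969, -0.059, 0.239, 0.022]
contact_force: [0.3, -0.3, -0.1]
opening: 0.997
finger_force: 0.0
```

Run:
```python
from h import *
print(r.get_state()["tool_pos"],r.get_state()["qd"].round(2))
T=tool(30); z=T.apply([0,0,1])
tcp=knob0+.019*z
print(rel(tcp-.09*z,T)); print(rel(tcp,T))
```

```text
[ 0.4193786  -0.09637494  0.34876741] [-1.79 -0.06  1.    0.18  1.27 -0.15 -2.01]
(array([ -40.4, -323.2,  156. ]), array([-0.5,  2.2,  2.6]))
(array([ -36.9, -322.3,  246. ]), array([-0.5,  2.2,  2.6]))
```

Request:
move_arm(motion=[[0,-60,20,0,0,0,0],[0,-120,40,0,0,0,0],[0,-180,60,0,0,0,0],[0,-180,60,0,0,0,0],[0,-180,60,0,0,0,0]])

```text
clock: 1.98
tool_pos: [0.47, 0.0811, 0.2925]
eef_rot: [0.969, -0.056, 0.239, 0.022]
contact_force: [-0.5, 0.5, -0.4]
opening: 1.004
finger_force: 0.0
```

Run:
```python
from h import *
print(r.get_state()["tool_pos"],r.get_state()["qd"].round(2))
T=tool(30); z=T.apply([0,0,1])
tcp=knob0+.019*z
print(rel(tcp-.09*z,T)); print(rel(tcp,T))
s=snap("wrist"); save(s,"w1.png")
P=s["P"]
for p in (knob0,mouth):
  c=(s["world_to_cam"]@np.r_[p,1])[:3]; c=s["intrinsics"]@c; print(c[:2]/c[2])
```

```text
[0.47004064 0.08113826 0.29248983] [-0.47  0.27  0.2  -0.11 -0.13  0.   -0.29]
(array([ -39.2, -140.1,   95.6]), array([-0.6,  2.2,  3. ]))
(array([ -35.7, -139. ,  185.6]), array([-0.6,  2.2,  3. ]))
[128.8403456  208.37434495]
[121.15643073 148.48474832]
```

View pics/w1.png

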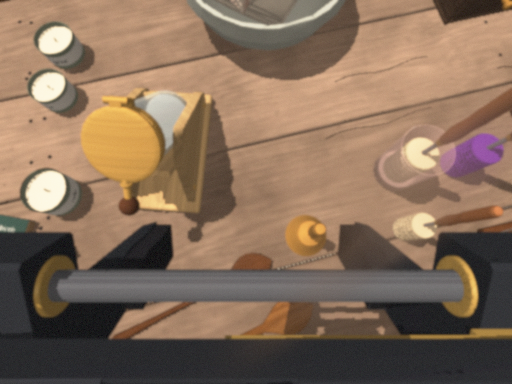

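The wrist view puts the knob at (128,206), against a prediction of (129,208), so the estimate is good.

Request:
move_arm(motion=[[-12,-45,30,0,0.7,1,0],[-24,-90,60,-0.3,1.4,2,0],[-36,-128,92,-0.6,2.2,3,0],[-36,-128,92,-0.6,2.2,3,0.2],[-36,-128,92,-0.6,2.2,3,0.4]])

```text
clock: 2.65
tool_pos: [0.5051, 0.2122, 0.216]
eef_rot: [0.966, -0.09, 0.241, 0.035]
contact_force: [-0.5, 0.0, 0.3]
opening: 0.8
finger_force: 0.0
```

Run:
```python
from h import *
print(r.get_state()["tool_pos"],r.get_state()["qd"].round(2),r.get_state()["opening"])
T=tool(30); z=T.apply([0,0,1])
tcp=knob0+.019*z
print(rel(tcp-.09*z,T)); print(rel(tcp,T))
s=snap("wrist"); save(s,"w2.png")
P=s["P"];hsv=cv2.cvtColor(s["frame"],cv2.COLOR_RGB2HSV)
c=(s["world_to_cam"]@np.r_[knob0,1])[:3]; k=s["intrinsics"]@c; k=k[:2]/k[2];print(k,c)
with np.errstate(invalid='ignore'): m=(np.linalg.norm(P-knob0,axis=-1)<.02)&(s["frame"][...,0]<130)
v,u=np.nonzero(m);print(m.sum(),u.mean(),v.mean(),u.min(),u.max(),v.min(),v.max(),P[m].mean(0))
```

```text
[0.50510193 0.21215013 0.21597355] [ 0.01 -0.03  0.02  0.01  0.   -0.   -0.  ] 0.8002428555722957
(array([-22. ,  -4.2,  20.4]), array([ 1.8,  1.8, -0.5]))
(array([-19.1,  -7.1, 110.3]), array([ 1.8,  1.8, -0.5]))
[247.66540293 217.49381108] [-0.00632855  0.02252471  0.25130842]
455 248.02857142857144 214.62637362637363 236 260 201 226 [0.53230643 0.21096524 0.1342509 ]
```

View pics/w2.png

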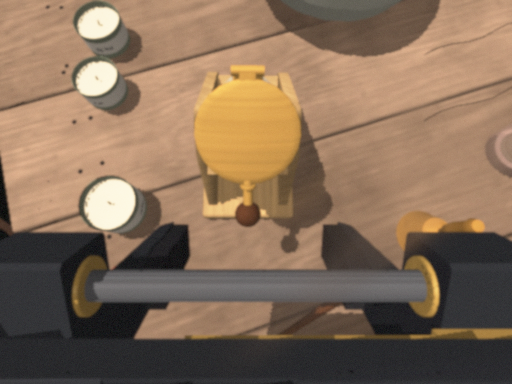

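The wrist view confirms it: the knob is at (248,214), and the lid axis lines up with the tool. I'll descend and pinch.

Request:
move_arm(motion=[[-19,-7,30,1.8,1.8,-0.5,0.4],[-19,-7,70,1.8,1.8,-0.5,0.5],[-19,-7,100,1.8,1.8,-0.5,0.5],[-19,-7,110,1.8,1.8,-0.5,0.5],[-19,-7,110,1.8,1.8,-0.5,0.5]])

```text
clock: 3.32
tool_pos: [0.5606, 0.2361, 0.1479]
eef_rot: [0.968, -0.09, 0.228, 0.044]
contact_force: [-25.3, 5.3, 41.4]
opening: 0.496
finger_force: 23.7
```

Run:
```python
from h import *
st=r.get_state()
T=tool(30); z=T.apply([0,0,1])
print(rel(knob0+.019*z,T),st["opening"],st["qd"].round(2))
q=R.from_quat(st["eef_rot"])
for th in(.3,.6,.9,1.2,1.5,1.8,2.1,2.3,2.4,2.5): print(th, (q.inv().apply(knob(th)-knob0)*1000).round(1))
```

```text
(array([-30.8,  27.8,  28.8]), array([ 3. ,  3.3, -0.2])) 0.4964997558253806 [-0.   -0.    0.01  0.01  0.   -0.01 -0.  ]
0.3 [ -1.6   1.8 -33.4]
0.6 [  6.8   3.4 -65.8]
0.9 [ 24.4   4.8 -94.2]
1.2 [  49.6    5.9 -116.2]
1.5 [  80.2    6.4 -129.8]
1.8 [ 113.5    6.5 -133.7]
2.1 [ 146.4    6.  -127.6]
2.3 [ 166.7    5.4 -118.3]
2.4 [ 176.     5.1 -112.1]
2.5 [ 184.7    4.7 -105.1]
```

Run:
```python
from h import *
st=r.get_state(); print(st["q"].round(3),st["joint_torque"].round(1),st["contact_force"],st["finger_force"])
```

```text
[-0.976  0.815  0.511  2.061  0.238  0.049 -2.654] [  8.4 -27.8   7.9 -10.2   0.2  -2.8   0.1] [-25.25381336   5.2728058   41.3516835 ] 23.68951477459632
```

The arm is at the q6 and q7 limits, so this configuration is wrong. I'll back off the lid and fit a kinematic model to plan a reachable one.

Request:
move_arm(motion=[[0,0,-40,0,0,0,0.5],[0,0,-90,0,0,0,0.4],[0,0,-140,0,0,0,0.4],[0,0,-180,0,0,0,0.4],[0,0,-180,0,0,0,0.4]])

```text
clock: 3.95
tool_pos: [0.4845, 0.2604, 0.3069]
eef_rot: [0.968, -0.089, 0.229, 0.042]
contact_force: [0.9, -0.0, -0.5]
opening: 0.604
finger_force: 0.0
```

```bash
cat > fk.py <<'E'
from h import *
import itertools
from scipy.optimize import least_squares
st=r.get_state()
D=[([1.1867723,.68991902,-.19451958,1.56623096,.15730045,.90251853,-.21510291],[.25333405,-.57072849,.23798085],[9.78249305e-01,2.07430921e-01,-2.34918419e-04,-8.08984166e-04]),
 ([-.976,.815,.511,2.061,.238,.049,-2.654],[.5606,.2361,.1479],[.968,-.09,.228,.044]),(st["q"],st["tool_pos"],st["eef_rot"])]
def fk(q,s,p):
    h,a0,L1,a1,L2,a2,L3=p
    z=lambda a:R.from_rotvec([0,0,a]); y=lambda a:R.from_rotvec([0,a,0])
    A=z(s[0]*q[0]);P=np.array([0,0,h])+A.apply([a0,0,0]); A=A*y(q[1])*z(s[1]*q[2]); P=P+A.apply([a1,0,L1])
    A=A*y(q[3])*z(s[2]*q[4]); P=P+A.apply([a2-a1,0,L2]); A=A*y(q[5])*z(s[3]*q[6]+s[4]); P=P+A.apply([0,0,L3]); return P,A
if __name__=="__main__":
    print(st["q"].round(3),st["tool_pos"],st["eef_rot"].round(3))
    best=[]
    for s in itertools.product((1,-1),(1,-1),(1,-1),(1,-1),(0,np.pi,np.pi/2,-np.pi/2)):
        e=max((fk(q,s,[0]*7)[1].inv()*R.from_quat(o)).magnitude() for q,_,o in D); best.append((e,s))
    best.sort(); print(best[:3]); s=best[0][1]
    f_=lambda p:np.concatenate([fk(q,s,p)[0]-x for q,x,_ in D]+[1e-3*np.array([p[1],p[3],p[5]])])
    o=least_squares(f_,[.3,0,.4,0,.4,0,.25]); print(o.x.round(4),o.fun.round(4))
E
python3 fk.py
```

```text
[-1.234  0.491  0.637  2.038  0.237  0.431 -2.653] [0.48446721 0.26043637 0.30692608] [ 0.968 -0.089  0.229  0.042]
[(0.0014953643801238394, (-1, -1, -1, -1, 1.5707963267948966)), (0.4754782141401588, (-1, -1, 1, -1, 1.5707963267948966)), (0.8223859250551225, (1, 1, -1, 1, -1.5707963267948966))]
[ 0.4813  0.0463  0.6121 -0.1132  0.4025 -0.0633  0.4994] [ 0.0255  0.0092 -0.0023  0.0049  0.007   0.0134 -0.0057 -0.0082 -0.011
  0.     -0.0001 -0.0001]
```

Request:
move_arm(motion=[[0,0,-10,0,0,-10.6,0.4],[0,0,-10,0,0,-21,0.4],[0,0,-10,0,0,-31,0.4],[0,0,-10,0,0,-42,0.4],[0,0,-10,0,0,-52,0.4]])

```text
clock: 4.58
tool_pos: [0.48, 0.2601, 0.3121]
eef_rot: [0.909, 0.347, 0.184, 0.141]
contact_force: [0.2, 0.5, -0.5]
opening: 0.6
finger_force: 0.0
```

```bash
cat > log.py <<'E'
from h import *
import json
s=r.get_state(); open("log.jsonl","a").write(json.dumps([list(s["q"]),list(s["tool_pos"]),list(s["eef_rot"])])+"\n"); print(s["q"].round(3),s["qd"].round(2))
E
python3 log.py
```

```text
[-1.082  0.435  0.375  2.027  0.513  0.521 -2.023] [ 0.27 -0.06 -0.42 -0.01  0.36  0.12  1.05]
```

Request:
move_arm(motion=[[0,20,-10,0,0,-10.6,0.4],[0,40,-10,0,0,-21,0.4],[0,60,-10,0,0,-31,0.4],[0,60,-10,0,0,-42,0.4],[0,60,-10,0,0,-52,0.4]])

```text
clock: 5.2
tool_pos: [0.5103, 0.2176, 0.344]
eef_rot: [0.665, 0.71, 0.104, 0.208]
contact_force: [-0.1, 0.3, 0.7]
opening: 0.602
finger_force: 0.0
```

```bash
python3 log.py; python3 -c "
from h import *
print(r.get_state()['tool_pos']);print(rel(knob0+[0,0,.08],tool(0,-f)))"
```

```text
[-0.778  0.364  0.09   1.976  0.63   0.63  -1.116] [ 0.25 -0.01 -0.37 -0.01  0.2   0.1   1.22]
[0.51032007 0.21755789 0.34400507]
(array([ 15.1, -40.2, 133. ]), array([ 15.1,  24.7, -75. ]))
```

Request:
move_arm(motion=[[0,0,0,2,3.3,-9.5,0.4],[0,0,0,4,6.6,-19,0.4],[0,0,0,6,9.9,-29,0.4],[0,0,0,8,13,-38.5,0.4],[0,0,0,10,16,-48,0.4]])

```text
clock: 5.82
tool_pos: [0.5101, 0.2175, 0.3439]
eef_rot: [0.315, 0.945, 0.04, 0.076]
contact_force: [1.2, 0.3, -0.5]
opening: 0.6
finger_force: 0.0
```

```bash
python3 log.py; python3 -c "
from h import *
print(r.get_state()['tool_pos']);print(rel(knob0+[0,0,.08],tool(0,-f)))"
```

```text
[-0.268  0.416 -0.379  1.783  0.305  0.834  0.132] [ 0.55  0.23 -0.59 -0.43 -0.28  0.63  1.66]
[0.51014433 0.21748874 0.34391652]
(array([ -3.8,  -9.4, 139.3]), array([  5.3,   8.4, -27.1]))
```

Request:
move_arm(motion=[[-2,-4,30,2,3,-9,0.4],[-4,-8,60,4,6,-18,0.4],[-4,-9,75,5.3,8.4,-25,0.4],[-4,-9,75,5.3,8.4,-25,0.4],[-4,-9,75,5.3,8.4,-25,0.4]])

```text
clock: 6.45
tool_pos: [0.5208, 0.212, 0.2704]
eef_rot: [0.105, 0.994, 0.003, 0.001]
contact_force: [0.0, 0.1, 0.5]
opening: 0.599
finger_force: 0.0
```

```bash
python3 log.py
cat > fit.py <<'E'
from h import *
from fk import *
import json
D=[(D[0][0],D[0][1],0)]+D[1:2]+[([-1.234,.491,.637,2.038,.237,.431,-2.653],[.48446721,.26043637,.30692608],0)]+[json.loads(l) for l in open("log.jsonl")]
Z=lambda a:R.from_rotvec([0,0,a]).as_matrix(); Yr=lambda a:R.from_rotvec([0,a,0]).as_matrix()
A=[];b=[]
for q,p,_ in D:
    r1=Z(-q[0]);r3=r1@Yr(q[1])@Z(-q[2]);r5=r3@Yr(q[3])@Z(-q[4]); r6=r5@Yr(q[5])
    A.append(np.hstack([np.array([[0],[0],[1]]),r1[:,:2],r3,r5,r6]));b.append(p)
A=np.vstack(A);b=np.hstack(b)
l=1e-3;x=np.linalg.lstsq(np.vstack([A,l*np.eye(12)]),np.r_[b,np.zeros(12)],rcond=None)[0]
print(x.round(4),abs(A@x-b).max())
E
python3 fit.py;  python3 -c "
from h import *
print(r.get_state()['tool_pos']);print(rel(knob0+[0,0,-.019],tool(0,-f)))"
```

```text
[-0.166  0.597 -0.502  1.714  0.346  0.914  0.553] [-0.01 -0.02 -0.   -0.01  0.    0.    0.01]
[ 3.475e-01 -0.000e+00 -1.830e-02 -1.900e-03 -2.640e-02  5.637e-01
 -4.000e-04 -6.000e-04  3.456e-01 -3.000e-04 -6.000e-04  3.278e-01] 0.00032310462288320796
[0.52084779 0.21202914 0.27040804]
(array([ -9.9,   0.7, 163.4]), array([ 0.3,  0.1, -2.3]))
```

```bash
cat >> h.py <<'E'
FL=R.from_rotvec([0,0,np.pi])
E
python3 -c "
from h import *
T=tool(12)*FL;z=T.apply([0,0,1])
print(rel(knob0+.019*z,T),rel(knob0-.06*z,T))"
```

```text
(array([-13.8,   0.9, 163. ]), array([  0.1, -11.9,  -2.4])) (array([ 2.4,  0.6, 85.7]), array([  0.1, -11.9,  -2.4]))
```

Request:
move_arm(motion=[[2,1,45,0,-6,-1,0.5],[2,1,86,0,-12,-2.4,0.5],[-5,1,120,0,-12,-2.4,0.5],[-14,1,163,0,-12,-2.4,0.5],[-14,1,163,0,-12,-2.4,0.5]])

```text
clock: 7.08
tool_pos: [0.5341, 0.2112, 0.106]
eef_rot: [0.082, 0.991, -0.009, 0.104]
contact_force: [-0.0, -0.0, -0.7]
opening: 0.497
finger_force: 0.0
```

Run:
```python
from h import *
T=tool(12)*FL;z=T.apply([0,0,1]); st=r.get_state()
print(rel(knob0+.019*z,T),st["contact_force"],st["qd"].round(2),st["q"].round(2))
```

```text
(array([-1.3, -0.2, -1.2]), array([-0. , -0. ,  0.2])) [-0.00347634 -0.01230463 -0.67691717] [ 0.03 -0.06 -0.04 -0.02 -0.02  0.04  0.03] [-0.47  0.78 -0.1   2.    0.81  0.29  0.1 ]
```

Clean. Pinch.

Request:
move_arm(motion=[[-1,0,-1,0,0,0,0.8],[-1,0,-1,0,0,0,1],[-1,0,-1,0,0,0,1],[-1,0,-1,0,0,0,1],[-1,0,-1,0,0,0,1]], newtons=12)

```text
clock: 7.7
tool_pos: [0.5368, 0.2107, 0.1101]
eef_rot: [0.083, 0.991, -0.008, 0.106]
contact_force: [-1.2, -2.7, 8.8]
opening: 0.233
finger_force: 12.0
```

Run:
```python
from h import *
st=r.get_state()
q=R.from_quat(st["eef_rot"]); print(st["tool_pos"],st["opening"])
for th in(.25,.5,.75,1,1.25,1.5,1.75,2.,2.2,2.35,2.45): print(th, (q.inv().apply(knob(th)-knob0)*1000).round(0))
```

```text
[0.53684328 0.21070069 0.11005646] 0.23335273720378072
0.25 [  9.   0. -26.]
0.5 [ 11.   0. -54.]
0.75 [  6.   0. -82.]
1 [  -5.    0. -107.]
1.25 [ -23.    0. -129.]
1.5 [ -45.    0. -146.]
1.75 [ -71.    0. -157.]
2.0 [ -99.    0. -161.]
2.2 [-121.    0. -159.]
2.35 [-137.   -0. -155.]
2.45 [-147.   -0. -151.]
```

Request:
move_arm(motion=[[9,0,-26,0,0,0,1],[11,0,-54,0,0,0,1],[6,0,-82,0,0,0,1],[-5,0,-107,0,0,0,1],[-5,0,-107,0,0,0,1]], newtons=15)

```text
clock: 8.32
tool_pos: [0.5196, 0.2139, 0.2161]
eef_rot: [0.083, 0.991, -0.007, 0.107]
contact_force: [0.0, -0.4, -1.4]
opening: 0.232
finger_force: 15.0
```

```bash
cat > th.py <<'E'
from h import *
st=r.get_state(); q=R.from_quat(st["eef_rot"]); k=st["tool_pos"]-.019*q.apply([0,0,1]); d=k-hinge
th=np.arctan2(d@JZ,-d@JX); print("theta",th,np.hypot(d@JZ,d@JX),d@Y,st["opening"],st["finger_force"],st["contact_force"].round(1),st["q"].round(2))
for t in(1.25,1.5,1.75,2.,2.2,2.35,2.45): print(t, (q.inv().apply(knob(t)-k)*1000).round(0))
E
python3 th.py
```

```text
theta 1.0279836076025257 0.11144247910076488 0.00035170167539844393 0.23163569496565353 15.013443902134895 [ 0.  -0.4 -1.4] [-0.36  0.59 -0.31  1.96  0.64  0.55  0.26]
1.25 [-15.  -0. -19.]
1.5 [-38.  -0. -36.]
1.75 [-63.  -0. -47.]
2.0 [-91.  -0. -51.]
2.2 [-113.   -0.  -49.]
2.35 [-130.   -0.  -45.]
2.45 [-140.   -0.  -41.]
```

Tracking well: radius 111 mm, holding. I'll continue over.

Request:
move_arm(motion=[[-15,0,-19,0,0,0,1],[-38,0,-36,0,0,0,1],[-63,0,-47,0,0,0,1],[-91,0,-51,0,0,0,1],[-91,0,-51,0,0,0,1]])

```text
clock: 8.95
tool_pos: [0.5979, 0.1993, 0.2839]
eef_rot: [0.084, 0.991, -0.009, 0.107]
contact_force: [-4.8, -4.1, 11.1]
opening: 0.227
finger_force: 13.8
```

```bash
python3 th.py
```

```text
theta 2.0104258582338312 0.11024464555847965 -0.0008093489865967602 0.2266980123721377 13.77798568457365 [-4.8 -4.1 11.1] [-0.22  0.59 -0.41  1.68  0.51  0.81  0.52]
1.25 [77.  1. 30.]
1.5 [55.  1. 13.]
1.75 [29.  1.  2.]
2.0 [ 1.  1. -2.]
2.2 [-21.   1.   0.]
2.35 [-37.   1.   4.]
2.45 [-48.   1.   8.]
```

Request:
move_arm(motion=[[-21,1,-1,0,0,0,1],[-37,1,3,0,0,0,1],[-48,1,7,0,0,0,1],[-53,1,9,0,0,0,1],[-53,1,9,0,0,0,1]])

```text
clock: 9.57
tool_pos: [0.6488, 0.1896, 0.2835]
eef_rot: [0.084, 0.991, -0.011, 0.104]
contact_force: [-1.4, -6.5, 1.8]
opening: 0.225
finger_force: 14.6
```

```bash
python3 th.py
```

```text
theta 2.4844498178656527 0.11060586654592934 -0.0016480809297766807 0.22516025539823348 14.635896608233452 [-1.4 -6.5  1.8] [-0.18  0.66 -0.41  1.54  0.5   0.88  0.6 ]
1.25 [127.   2.  19.]
1.5 [105.   2.   2.]
1.75 [79.  2. -9.]
2.0 [ 52.   2. -13.]
2.2 [ 30.   2. -11.]
2.35 [13.  2. -7.]
2.45 [ 3.  2. -3.]
```

Request:
move_arm(motion=[[0,0,0,0,0,0,0.5],[0,0,0,0,0,0,0.4],[0,0,-40,0,0,0,0.3],[0,0,-80,0,0,0,0.2],[20,0,-100,0,0,0,0.2]])

```text
clock: 10.2
tool_pos: [0.61, 0.2015, 0.3812]
eef_rot: [0.083, 0.991, -0.006, 0.107]
contact_force: [-0.8, -0.6, -0.8]
opening: 0.77
finger_force: 0.0
```

```bash
cat > ik.py <<'E'
from h import *
from scipy.optimize import least_squares
X=np.array([.3475,0,-.0183,-.0019,-.0264,.5637,-.0004,-.0006,.3456,-.0003,-.0006,.3278])
LO=np.array([-3.01,-.46,-1.47,.13,-1,.04,-2.66])+.03; HI=np.array([3.01,2.08,1.51,2.56,4.14,2.09,2.66])-.03
Z=lambda a:R.from_rotvec([0,0,a]); Yr=lambda a:R.from_rotvec([0,a,0])
def fk(q):
    r1=Z(-q[0]);r3=r1*Yr(q[1])*Z(-q[2]);r5=r3*Yr(q[3])*Z(-q[4]); r6=r5*Yr(q[5])
    return np.array([0,0,X[0]])+r1.apply([X[1],X[2],0])+r3.apply(X[3:6])+r5.apply(X[6:9])+r6.apply(X[9:12]), r6*Z(-q[6]+np.pi/2)
def ik(p,T,q0):
    q0=np.clip(q0,LO+.01,HI-.01)
    def e(q):
        P,A=fk(q); return np.r_[(P-p)*10,(A.inv()*T).as_rotvec()*3,(q-q0)*.01]
    o=least_squares(e,q0,bounds=(LO,HI)); P,A=fk(o.x); return o.x,np.linalg.norm(P-p),(A.inv()*T).magnitude()
E
python3 - <<'E'
from ik import *
st=r.get_state(); print(st["q"].round(2),st["contact_force"].round(1))
tum=np.array([.5685,-.152,0])
g=.205  # grasp distance above tip on handle
q=st["q"]
# option: brush tilted by a in tool; jar tool tilt t=38-a, tumbler tilt -a, yaw phi
for a in (0,15,25,38):
  for fl in (R.identity(),FL):
    T=tool(38-a)*fl; res=[]
    for dz in (.012,.085,.26):   # tip above jar floor
        tip=mouth+(-.150+dz)*JZ; tcp=tip+(g)*JZ+.019*T.apply([0,0,1]); qq,e,w=ik(tcp,T,q); res.append((round(e,3),round(w,2),qq.round(2)))
    print("jar",a,fl is FL,res[0],res[1][:2],res[2][:2])
    for phi in (-90,-60,-30,-10,30,60,90):
      fw=np.array([np.cos(np.radians(phi)),np.sin(np.radians(phi)),0]); T=tool(-a,fw)*fl
      tcp=tum+[0,0,.013+g]+.019*T.apply([0,0,1]); o=[ik(tcp+[0,0,h],T,q) for h in(0,.15)]
      if max(x[1]+x[2] for x in o)<.01: print("   tum",phi,o[0][0].round(2))
E
```

```text
[-0.18  0.52 -0.46  1.5   0.42  1.04  0.64] [-0.8 -0.6 -0.8]
jar 0 False (np.float64(0.0), 0.0, array([-0.37,  0.69, -0.51,  2.22,  1.8 ,  0.84,  2.16])) (np.float64(0.0), 0.0) (np.float64(0.0), 0.0)
   tum -90 [ 0.68  0.84 -0.94  1.7   0.78  1.02  2.61]
   tum 30 [ 0.05  0.7   0.23  1.73 -0.22  0.73 -0.65]
   tum 60 [ 0.14  0.69  0.07  1.73 -0.07  0.73 -0.28]
   tum 90 [ 0.24  0.69 -0.09  1.72  0.09  0.73  0.1 ]
jar 0 True (np.float64(0.0), 0.0, array([-0.18,  0.78, -0.86,  2.21,  1.75,  1.08, -0.89])) (np.float64(0.0), 0.0) (np.float64(0.0), 0.0)
   tum -90 [ 0.24  0.69 -0.09  1.72  0.09  0.73  0.1 ]
   tum -60 [ 0.33  0.69 -0.25  1.72  0.24  0.76  0.48]
   tum -30 [ 0.42  0.71 -0.41  1.71  0.37  0.79  0.88]
   tum -10 [ 0.47  0.73 -0.51  1.71  0.46  0.82  1.15]
   tum 30 [ 0.57  0.77 -0.7   1.71  0.61  0.9   1.71]
   tum 60 [ 0.63  0.8  -0.82  1.7   0.7   0.96  2.15]
   tum 90 [ 0.68  0.84 -0.94  1.7   0.78  1.02  2.61]
jar 15 False (np.float64(0.004), 0.02, array([ 0.11,  0.99, -1.37,  2.04,  1.51,  1.33,  2.63])) (np.float64(0.003), 0.01) (np.float64(0.019), 0.08)
   tum 30 [-0.
[... 1632 characters left out ...]
t64(0.059), 0.27)
   tum 30 [-0.13  0.99  0.33  1.28  0.11  1.44 -0.96]
   tum 60 [-0.26  0.89  0.34  1.54  0.34  1.11 -0.73]
   tum 90 [-0.4   0.82  0.45  1.85  0.57  0.66 -0.54]
jar 38 True (np.float64(0.0), 0.0, array([-0.18,  0.71, -0.46,  1.73,  0.42,  0.8 ,  0.56])) (np.float64(0.0), 0.0) (np.float64(0.0), 0.0)
   tum -90 [ 0.71  0.9  -0.47  1.52 -0.29  1.05  0.53]
   tum -60 [ 0.59  0.99 -0.48  1.26 -0.07  1.43  0.77]
   tum -30 [ 0.45  1.05 -0.49  1.1   0.14  1.68  1.08]
   tum -10 [ 0.36  1.06 -0.48  1.08  0.29  1.75  1.32]
   tum 30 [ 0.21  0.99 -0.45  1.26  0.58  1.64  1.75]
   tum 60 [ 0.14  0.89 -0.44  1.52  0.81  1.42  1.99]
   tum 90 [ 0.09  0.79 -0.41  1.82  1.08  1.14  2.13]
```

Run:
```python
from ik import *
for n in("scene","wrist"):
  s=snap(n); save(s,n+"2.png"); P=s["P"]
  J=np.stack([(P-mouth)@JX,(P-mouth)@Y,(P-mouth)@JZ],-1)
  with np.errstate(invalid='ignore'):
    rr=np.hypot(J[...,0],J[...,1]); m=(abs(J[...,2])<.006)&(rr<.045)&(rr>.025); 
    md=(J[...,2]>.02)&(J[...,2]<.1)&(abs(J[...,1])<.03)&(J[...,0]>.04)&(J[...,0]<.16)
    m2=(J[...,2]<-.01)&(J[...,2]>-.14)&(abs(J[...,1])<.06)&(abs(J[...,0])<.06)
  p=J[m]; print(n,m.sum(),md.sum(),m2.sum())
  if len(p)>10:
    A=np.c_[2*p[:,:2],np.ones(len(p))]; x=np.linalg.lstsq(A,(p[:,:2]**2).sum(1),rcond=None)[0]; print("circle",x[:2],np.sqrt(x[2]+x[0]**2+x[1]**2),p.min(0),p.max(0))
  d=J[md]; 
  if len(d)>5: print("lid angle",np.median(np.arctan2(d[:,2]-.003,-(d[:,0]-.0445))),d.max(0))
  g=J[m2]; 
  if len(g): print("glass r",np.percentile(np.hypot(g[:,0],g[:,1]),[5,25,50,75,95]),np.percentile(g[:,1],[2,98]))
T=tool(-25,np.array([np.cos(.17),np.sin(.17),0]))*FL
gp=np.array([.5685,-.152,.218]); z=T.apply([0,0,1])
print(rel(gp+[0,0,.15],T))
im=cv2.imread("pics/scene2.png")[150:260,160:260]; im2=cv2.resize(cv2.imread("pics/wrist2.png"),(480,360))
cv2.imwrite("pics/v7.png",np.vstack([cv2.resize(im,(480,528))[:240+288-240+0+240],im2])[:600] if 0 else np.hstack([cv2.resize(im,(320,352)),cv2.resize(im2,(470,352))]))
```

```text
scene 120 437 711
circle [0.00343393 0.00010024] 0.03446043940835681 [-0.03365155 -0.03521906 -0.00596418] [0.04426436 0.03531593 0.00560866]
lid angle 2.62600474315737 [0.15337116 0.02998229 0.07017592]
glass r [0.03231344 0.03417418 0.04303431 0.05087184 0.06770115] [-0.04706077  0.04811445]
wrist 687 2854 3488
circle [ 0.00352226 -0.00046372] 0.033833712698857515 [-0.03331369 -0.03573491 -0.00599868] [0.04430494 0.03496374 0.00296321]
lid angle 2.630984789345964 [0.15443262 0.02992823 0.06806704]
glass r [0.02900566 0.02970121 0.03141515 0.04352723 0.05447676] [-0.0479389   0.04610088]
(array([ -15.4, -356.8,   15.2]), array([  2.4,  37. , -19.2]))
```

View pics/v7.png

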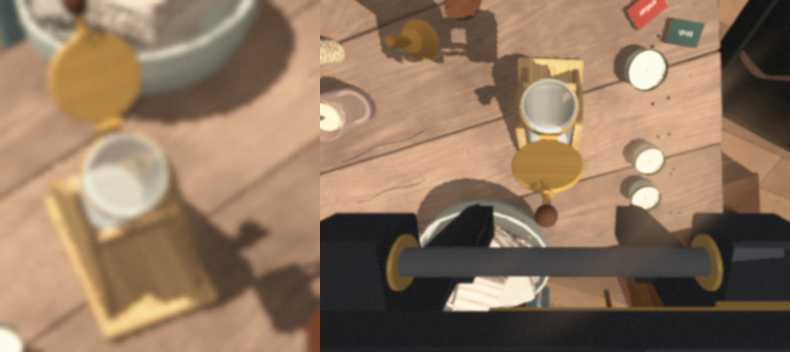

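The lid stands open at the stop (2.63), and the mouth is clear at (125,175) in the left panel. Next I'll move to the tumbler.

Request:
move_arm(motion=[[0,-60,0,0.5,7,-4,0.3],[-4,-120,0,1,15,-8,0.4],[-8,-180,5,1.5,22,-11,0.4],[-12,-240,10,2,30,-15,0.4],[-15,-300,15,2.4,37,-19,0.4]])

```text
clock: 10.92
tool_pos: [0.5776, -0.1011, 0.3657]
eef_rot: [-0.08, 0.972, -0.019, -0.22]
contact_force: [1.5, 0.7, 0.1]
opening: 0.6
finger_force: 0.0
```

Run:
```python
from ik import *
s=snap("scene"); P=s["P"]; J=np.stack([(P-mouth)@JX,(P-mouth)@Y,(P-mouth)@JZ],-1)
with np.errstate(invalid='ignore'):
  rr=np.hypot(J[...,0],J[...,1]); m=(abs(J[...,2])<.008)&(rr<.042)&(rr>.025)&(J[...,0]<.025)
p=J[m]; A=np.c_[2*p[:,:2],np.ones(len(p))]; x=np.linalg.lstsq(A,(p[:,:2]**2).sum(1),rcond=None)[0]; print(len(p),"circle",x[:2],np.sqrt(x[2]+x[0]**2+x[1]**2),np.percentile(p[:,2],[5,50,95]))
T=tool(-25,np.array([np.cos(.17),np.sin(.17),0]))*FL
gp=np.array([.5685,-.152,.218]); z=T.apply([0,0,1]); st=r.get_state()
print(st["q"].round(2),st["qd"].round(2),rel(gp+.019*z-.09*z,T),rel(gp+.019*z,T))
```

```text
108 circle [0.0021178  0.00024182] 0.03434667101469031 [-0.00764273 -0.00379579 -0.0007528 ]
[ 0.26  0.8  -0.51  1.07  0.36  1.8   1.54] [-0.01 -0.04  0.03  0.13 -0.04 -0.19 -0.23] (array([-48.9, -38.2,  65.3]), array([-0.1, -1.1, -1. ])) (array([-50.6, -38.1, 155.3]), array([-0.1, -1.1, -1. ]))
```

Request:
move_arm(motion=[[-40,-38,30,0,-1,-1,0.4],[-49,-38,65,0,-1,-1,0.4],[-50,-38,110,0,-1,-1,0.4],[-50,-38,145,0,-1,-1,0.4],[-50,-38,145,0,-1,-1,0.4]])

```text
clock: 11.6
tool_pos: [0.565, -0.1398, 0.212]
eef_rot: [-0.088, 0.973, -0.016, -0.212]
contact_force: [0.7, 0.6, 1.0]
opening: 0.599
finger_force: 0.0
```

Run:
```python
from ik import *
T=tool(-25,np.array([np.cos(.17),np.sin(.17),0]))*FL
gp=np.array([.5685,-.152,.218]); z=T.apply([0,0,1]); st=r.get_state()
print(st["contact_force"].round(1),rel(gp+.019*z,T))
s=snap("wrist"); save(s,"w3.png"); P=s["P"]
with np.errstate(invalid='ignore'): m=(np.hypot(P[...,0]-.5685,P[...,1]+.152)<.02)&(P[...,2]>.13)&(P[...,2]<.26)
print(m.sum(),P[m].mean(0) if m.sum() else 0)
```

```text
[0.7 0.6 1. ] (array([  1.5, -12.6,  13. ]), array([0.1, 0.4, 0.6]))
2086 [ 0.57169699 -0.15940563  0.23701594]
```

View pics/w3.png

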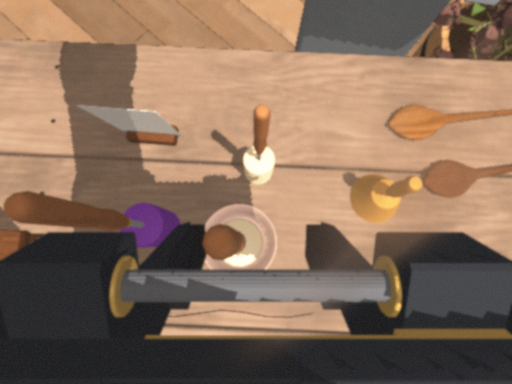

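The handle top is at (222,242), between the fingers but off-centre by about 12 mm, as computed. I'll centre on it and grip.

Request:
move_arm(motion=[[1,-13,4,0,0.4,0.6,0.4],[1,-13,13,0,0.4,0.6,0.5],[1,-13,13,0,0.4,0.6,0.7],[1,-13,13,0,0.4,0.6,1],[1,-13,13,0,0.4,0.6,1]], newtons=40)

```text
clock: 12.28
tool_pos: [0.5635, -0.1529, 0.2034]
eef_rot: [-0.083, 0.973, -0.018, -0.212]
contact_force: [-0.5, -0.4, 0.4]
opening: 0.183
finger_force: 0.0
```

Request:
move_arm(motion=[[0,0,0,0,0,0,1],[0,0,0,0,0,0,1]])

```text
clock: 12.52
tool_pos: [0.5633, -0.1533, 0.2034]
eef_rot: [-0.083, 0.973, -0.018, -0.213]
contact_force: [-0.4, -0.1, 0.3]
opening: 0.167
finger_force: 40.0
```

Run:
```python
from ik import *
st=r.get_state();q=R.from_quat(st["eef_rot"]); print(st["q"].round(2),(st["tool_pos"]-.019*q.apply([0,0,1])).round(4))
print("up60",(q.inv().apply([0,0,60])).round(1),"tool y",q.apply([0,1,0]))
```

```text
[ 0.35  0.91 -0.5   1.33  0.44  1.45  1.52] [ 0.5712 -0.1519  0.2206]
up60 [ 25.    0.  -54.5] tool y [-1.68324012e-01  9.85731696e-01  2.22721003e-04]
```

Request:
move_arm(motion=[[12,0,-27,0,0,0,1],[33,0,-72,0,0,0,1],[54,0,-118,0,0,0,1],[75,0,-163,0,0,0,1],[75,0,-163,0,0,0,1]])

```text
clock: 13.15
tool_pos: [0.5646, -0.1528, 0.3862]
eef_rot: [-0.082, 0.974, -0.018, -0.209]
contact_force: [-0.1, -0.2, -0.7]
opening: 0.167
finger_force: 40.0
```

```bash
cat > brush.py <<'E'
from ik import *
def brush(views=("scene","side","wrist")):
    """brush axis from depth points near the held brush; returns tip, axis (up), in tool frame too"""
    st=r.get_state();q=R.from_quat(st["eef_rot"]);g=st["tool_pos"]-.019*q.apply([0,0,1])
    return st,q,g
E
python3 - <<'E'
from brush import *
st,q,g=brush(); print(g.round(4),st["q"].round(2))
for n in("scene","side"):
  s=snap(n); save(s,n+"3.png"); P=s["P"]
  with np.errstate(invalid='ignore'): m=(np.hypot(P[...,0]-g[0],P[...,1]-g[1])<.05)&(P[...,2]>g[2]-.23)&(P[...,2]<g[2]-.02)
  p=P[m]; c=np.linalg.inv(s["world_to_cam"])[:3,3]
  for lo,hi in((.14,.23),(.1,.14),(.02,.095)):
    k=(g[2]-p[:,2]>lo)&(g[2]-p[:,2]<hi)
    if k.sum()>5: print(n,lo,k.sum(),p[k].mean(0).round(4),p[k].min(0).round(3),p[k].max(0).round(3))
a=cv2.imread("pics/scene3.png")[60:230,230:400];b=cv2.imread("pics/side3.png")[60:230,150:320]
cv2.imwrite("pics/v9.png",cv2.resize(np.hstack([a,b]),(800,400)))
E
```

```text
[ 0.5723 -0.1515  0.4035] [ 0.34  0.76 -0.52  1.08  0.37  1.81  1.62]
scene 0.14 271 [ 0.5603 -0.1408  0.2325] [ 0.548 -0.169  0.198] [ 0.587 -0.127  0.263]
scene 0.1 127 [ 0.5675 -0.1487  0.2725] [ 0.547 -0.173  0.264] [ 0.591 -0.129  0.302]
scene 0.02 123 [ 0.5664 -0.1474  0.3484] [ 0.561 -0.158  0.31 ] [ 0.576 -0.143  0.383]
side 0.14 194 [ 0.5763 -0.1396  0.2299] [ 0.549 -0.168  0.195] [ 0.592 -0.126  0.263]
side 0.1 71 [ 0.5715 -0.1484  0.2716] [ 0.552 -0.178  0.264] [ 0.592 -0.131  0.303]
side 0.02 83 [ 0.5719 -0.1486  0.3467] [ 0.562 -0.168  0.309] [ 0.579 -0.136  0.383]
```

View pics/v9.png

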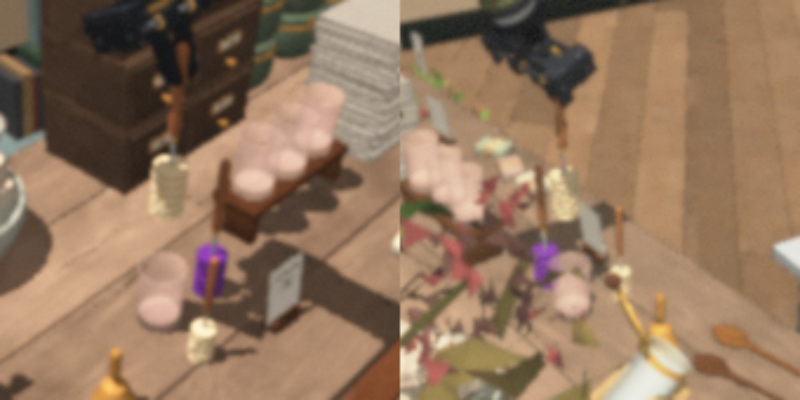

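Left panel: the brush is lifted clear and hangs straight at (168,185), and the tumbler is still upright. Next I'll plan the insertion.

```bash
cat > ins.py <<'E'
from ik import *
import json,os
if not os.path.exists("b.json"):
    st=r.get_state();q=R.from_quat(st["eef_rot"])
    json.dump(dict(tip=list(q.inv().apply(np.array([.570,-.1505,.1955])-st["tool_pos"])),a=list(q.inv().apply([0,0,1])),q=list(st["eef_rot"])),open("b.json","w"))
B=json.load(open("b.json")); bt=np.array(B["tip"]); ba=np.array(B["a"]); q0=R.from_quat(B["q"])
M2=mouth+.0015*JX
yv=q0.apply([0,1,0]); dy=np.arctan2(Y[1],Y[0])-np.arctan2(yv[1],yv[0])
TJ=R.from_rotvec(-tl*Y)*R.from_rotvec([0,0,dy])*q0
assert np.allclose(TJ.apply(ba),JZ,atol=1e-3)
def jar(d,lat=(0,0)): return M2+(d-.150)*JZ+lat[0]*JX+lat[1]*Y-TJ.apply(bt)
def where():
    st=r.get_state();q=R.from_quat(st["eef_rot"]);tip=st["tool_pos"]+q.apply(bt);v=tip-M2;ax=q.apply(ba)
    print("tip floor dist",round(v@JZ+.150,4),"lat",round(v@JX,4),round(v@Y,4),"axis err deg",(np.degrees([ax@JX,ax@Y])).round(1),"F",st["contact_force"].round(1),"op",round(st["opening"],3),"q",st["q"].round(2),"qd",abs(st["qd"]).max().round(2))
E
python3 - <<'E'
from ins import *
st=r.get_state();q=st["q"]
for d in (.22,.08,.01): 
  q,e,w=ik(jar(d),TJ,q); print(d,jar(d).round(3),q.round(2),round(e,4),round(w,3))
print(rel(jar(.21),TJ))
E
```

```text
0.22 [0.425 0.228 0.364] [-0.27  0.31 -0.6   1.94  0.48  0.88  0.27] 0.0 0.0
0.08 [0.51  0.214 0.254] [-0.27  0.53 -0.47  1.95  0.69  0.66  0.2 ] 0.0 0.0
0.01 [0.552 0.206 0.198] [-0.27  0.65 -0.4   1.91  0.78  0.58  0.18] 0.0 0.0
(array([ 49.1, 397.2,  51.6]), array([ -1.9, -37.6,  19.7]))
```

Request:
move_arm(motion=[[10,40,0,0,-4,2,1],[20,85,0,-0.4,-9,4,1],[30,130,10,-0.8,-14,7,1],[35,175,20,-1,-20,10,1],[40,220,30,-1.2,-26,13,1]])

```text
clock: 13.88
tool_pos: [0.4762, 0.0561, 0.3704]
eef_rot: [0.029, 0.999, -0.012, 0.014]
contact_force: [0.2, 0.3, -0.7]
opening: 0.17
finger_force: 40.0
```

```bash
python3 -c "
from ins import *
where(); print(rel(jar(.21),TJ))"
```

```text
tip floor dist 0.1787 lat 0.0284 -0.1549 axis err deg [11.7 -1.6] F [ 0.2  0.3 -0.7] op 0.17 q [ 0.17  0.36 -0.59  1.8   0.27  1.04  1.  ] qd 1.33
(array([ 55.3, 168.4,   8.8]), array([ -0.5, -11.6,   6.5]))
```

Request:
move_arm(motion=[[20,45,0,0,-4,2,1],[40,90,0,0,-8,4,1],[50,130,0,0,-11,6,1],[50,130,0,0,-11,6,1],[50,130,0,0,-11,6,1]])

```text
clock: 14.5
tool_pos: [0.4347, 0.1865, 0.3663]
eef_rot: [0.078, 0.991, -0.016, 0.109]
contact_force: [0.3, 0.4, -1.1]
opening: 0.171
finger_force: 40.0
```

```bash
python3 -c "
from ins import *
where(); print(rel(jar(.17),TJ))"
```

```text
tip floor dist 0.2115 lat 0.0121 -0.0403 axis err deg [0.8 0.3] F [ 0.3  0.4 -1.1] op 0.171 q [-0.2   0.29 -0.55  1.95  0.44  0.86  0.42] qd 0.03
(array([-5.1, 39.8, 43.4]), array([-0.7, -0.8,  0.7]))
```

Request:
move_arm(motion=[[6,20,10,-0.3,-0.4,0.3,1],[4,40,20,-0.7,-0.8,0.7,1],[4,40,24,-0.7,-0.8,0.7,1],[4,40,24,-0.7,-0.8,0.7,1]])

```text
clock: 15.0
tool_pos: [0.4431, 0.2246, 0.3421]
eef_rot: [0.085, 0.989, -0.009, 0.117]
contact_force: [-0.1, 0.2, -0.4]
opening: 0.171
finger_force: 40.0
```

Run:
```python
from ins import *
where(); 
s=snap("scene"); save(s,"scene4.png"); P=s["P"]; J=np.stack([(P-M2)@JX,(P-M2)@Y,(P-M2)@JZ],-1)
with np.errstate(invalid='ignore'):
  for lo,hi in((.03,.05),(.05,.07),(.07,.09),(.13,.16),(.16,.19)):
    m=(J[...,2]>lo)&(J[...,2]<hi)&(np.hypot(J[...,0],J[...,1])<.035); p=J[m]; 
    if len(p): print(lo,len(p),p.mean(0).round(4),p.min(0).round(3),p.max(0).round(3))
# silhouettes: expected camera direction
c=s["T"][:3,3]-M2; print("cam dir",np.array([c@JX,c@Y,c@JZ]).round(2))
for d in(.16,.10,.05,.012): print(d,rel(jar(d),TJ))
cv2.imwrite("pics/v10.png",cv2.resize(cv2.imread("pics/scene4.png")[120:260,150:290],(600,600),interpolation=cv2.INTER_CUBIC))
```

```text
tip floor dist 0.1914 lat 0.0015 -0.0006 axis err deg [-0.1  0. ] F [-0.1  0.2 -0.4] op 0.171 q [-0.29  0.35 -0.53  1.95  0.51  0.82  0.27] qd 0.01
0.03 11 [-0.0162  0.0101  0.0449] [-0.024 -0.004  0.04 ] [0.001 0.02  0.05 ]
0.05 24 [-0.0112  0.0137  0.0602] [-0.024 -0.004  0.051] [0.01 0.02 0.07]
0.07 24 [-0.0104  0.0138  0.081 ] [-0.024 -0.005  0.07 ] [0.012 0.02  0.09 ]
0.13 3 [-0.0041 -0.0003  0.137 ] [-0.005 -0.003  0.131] [-0.004  0.002  0.149]
0.16 4 [-0.0094 -0.0017  0.1818] [-0.01  -0.005  0.175] [-0.008  0.002  0.187]
cam dir [-0.1   0.16  0.96]
0.16 (array([-11.8,   0.1,  29.5]), array([ 0.1,  0.1, -0.1]))
0.1 (array([-36.7,   0.1,  84.1]), array([ 0.1,  0.1, -0.1]))
0.05 (array([-57.5,   0. , 129.6]), array([ 0.1,  0.1, -0.1]))
0.012 (array([-73.2,   0. , 164.2]), array([ 0.1,  0.1, -0.1]))
```

View pics/v10.png

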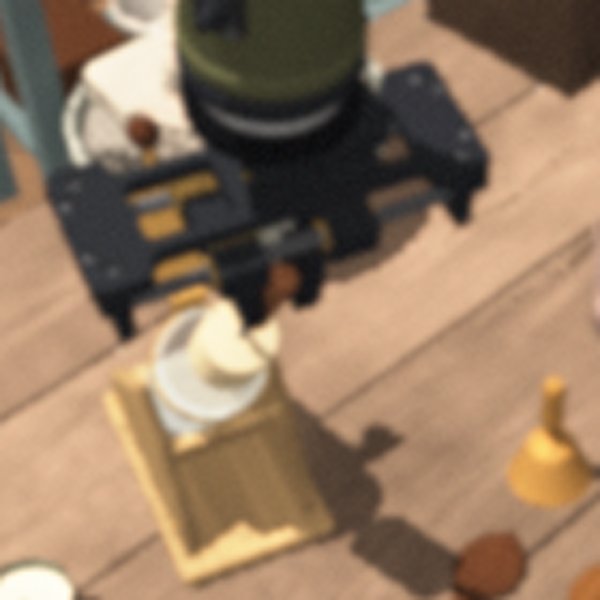

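The bristle head at (230,345) is right over the mouth and aligned. I'll insert it slowly and watch the force.

Request:
move_arm(motion=[[-6,0,15,0,0,0,1],[-12,0,30,0,0,0,1],[-24,0,57,0,0,0,1],[-37,0,84,0,0,0,1],[-37,0,84,0,0,0,1]])

```text
clock: 15.68
tool_pos: [0.4979, 0.2159, 0.2674]
eef_rot: [0.085, 0.99, -0.01, 0.116]
contact_force: [-0.3, 0.5, -0.4]
opening: 0.169
finger_force: 40.0
```

```bash
python3 -c "
from ins import *
where()
for d in(.05,.012): print(d,rel(jar(d),TJ))"
```

```text
tip floor dist 0.0983 lat -0.0011 0.0 axis err deg [0.  0.1] F [-0.3  0.5 -0.4] op 0.169 q [-0.29  0.5  -0.45  1.95  0.65  0.68  0.22] qd 0.05
0.05 (array([-21.1,  -0.2,  43.5]), array([-0. , -0. , -0.1]))
0.012 (array([-37. ,  -0.2,  78. ]), array([-0. , -0. , -0.1]))
```

Request:
move_arm(motion=[[-10,0,22,0,0,0,1],[-20,0,43,0,0,0,1],[-28,0,60,0,0,0,1],[-36,0,77,0,0,0,1],[-36,0,77,0,0,0,1]])

```text
clock: 16.3
tool_pos: [0.5502, 0.2085, 0.2023]
eef_rot: [0.084, 0.99, -0.009, 0.117]
contact_force: [-0.6, -0.3, 0.3]
opening: 0.165
finger_force: 40.0
```

```bash
python3 -c "
from ins import *
where()
for d in(.09,.006): print(d,rel(jar(d),TJ))"
```

```text
tip floor dist 0.0146 lat 0.0009 0.002 axis err deg [-0.1 -0.1] F [-0.6 -0.3  0.3] op 0.165 q [-0.29  0.64 -0.38  1.91  0.75  0.57  0.19] qd 0.03
0.09 (array([ 31.8,  -1.6, -68.4]), array([ 0.1,  0.1, -0. ]))
0.006 (array([-3.1, -1.7,  8. ]), array([ 0.1,  0.1, -0. ]))
```

Request:
move_arm(motion=[[-3,-1,8,0,0,0,1],[-3,-1,8,0,0,0,1],[-3,-1,8,0,0,0,1]])

```text
clock: 16.68
tool_pos: [0.5545, 0.2075, 0.1966]
eef_rot: [0.084, 0.99, -0.008, 0.118]
contact_force: [0.6, 0.5, -0.6]
opening: 0.165
finger_force: 40.0
```

```bash
python3 -c "
from ins import *
where()
for d in(.1,): print(d,rel(jar(d),TJ))"
```

```text
tip floor dist 0.0073 lat 0.001 0.0021 axis err deg [-0.2 -0.2] F [ 0.6  0.5 -0.6] op 0.165 q [-0.29  0.65 -0.37  1.91  0.76  0.56  0.19] qd 0.0
0.1 (array([ 38.8,  -1.1, -84.2]), array([0.2, 0.2, 0. ]))
```

Request:
move_arm(motion=[[-2.5,-1,6,0,0,0,1],[-2.5,-1,6,0,0,0,1],[-2.5,-1,6,0,0,0,1]])

```text
clock: 17.05
tool_pos: [0.5581, 0.2062, 0.1911]
eef_rot: [0.083, 0.99, -0.008, 0.118]
contact_force: [-1.6, -0.1, 3.1]
opening: 0.169
finger_force: 40.0
```

Request:
move_arm(motion=[[10,-1,-21,0,0,0,1],[27,-1,-57,0,0,0,1],[41,-1,-90,0,0,0,1],[41,-1,-90,0,0,0,1],[41,-1,-90,0,0,0,1]])

```text
clock: 17.68
tool_pos: [0.4985, 0.2138, 0.2683]
eef_rot: [0.084, 0.989, -0.009, 0.117]
contact_force: [-0.6, -0.2, -0.6]
opening: 0.171
finger_force: 40.0
```

Run:
```python
from ins import *
where()
s=snap("scene"); save(s,"scene5.png"); P=s["P"]; J=np.stack([(P-M2)@JX,(P-M2)@Y,(P-M2)@JZ],-1)
with np.errstate(invalid='ignore'):
  m=(np.hypot(J[...,0],J[...,1])<.03)&(J[...,2]>.002)&(J[...,2]<.08)
v,u=np.nonzero(m); im=s["frame"]; hsv=cv2.cvtColor(im,cv2.COLOR_RGB2HSV)
for z in np.arange(0,.08,.01):
  k=m&(J[...,2]>z)&(J[...,2]<z+.01); p=J[k]
  if len(p): print(z.round(3),len(p),p.mean(0).round(3),im[k].mean(0).round())
for d in(.002,): print(d,rel(jar(d),TJ))
```

```text
tip floor dist 0.0985 lat 0.0009 -0.0015 axis err deg [-0.2 -0.1] F [-0.6 -0.2 -0.6] op 0.171 q [-0.29  0.5  -0.45  1.96  0.65  0.67  0.22] qd 0.02
0.0 11 [-0.015  0.01   0.006] [221. 198. 156.]
0.01 125 [-0.007  0.001  0.018] [240. 226. 189.]
0.02 32 [-0.006 -0.003  0.021] [241. 225. 188.]
0.03 1 [-0.003 -0.     0.034] [216. 191. 153.]
0.002 (array([-39.9,   1.8,  87.5]), array([ 0.1,  0.1, -0.1]))
```

Floor contact (3 N) confirmed the bottom, and the bristle top is 2 cm above the mouth after the draw-up. Second stroke.

Request:
move_arm(motion=[[-12,1,26,0,0,0,1],[-26,1,57,0,0,0,1],[-39,1,86,0,0,0,1],[-39,1,86,0,0,0,1],[-39,1,86,0,0,0,1]])

```text
clock: 18.35
tool_pos: [0.555, 0.2063, 0.1943]
eef_rot: [0.084, 0.99, -0.008, 0.117]
contact_force: [-0.7, 0.6, -0.9]
opening: 0.167
finger_force: 40.0
```

```bash
python3 -c "
from ins import *
where();print(rel(jar(.1),TJ))"
```

```text
tip floor dist 0.0051 lat -0.0 0.0009 axis err deg [-0.1 -0.2] F [-0.7  0.6 -0.9] op 0.167 q [-0.29  0.66 -0.37  1.91  0.77  0.56  0.19] qd 0.03
(array([ 39. ,  -0. , -86.5]), array([0.2, 0.1, 0. ]))
```

Request:
move_arm(motion=[[10,-1,-21,0,0,0,1],[25,-1,-55,0,0,0,1],[40,-1,-88,0,0,0,1],[40,-1,-88,0,0,0,1],[40,-1,-88,0,0,0,1]])

```text
clock: 18.98
tool_pos: [0.4967, 0.2145, 0.2708]
eef_rot: [0.084, 0.989, -0.008, 0.118]
contact_force: [0.3, -0.7, -0.6]
opening: 0.169
finger_force: 40.0
```

```bash
python3 -c "
from ins import *
where();print(rel(jar(.22),TJ))"
```

```text
tip floor dist 0.1016 lat 0.0011 -0.0009 axis err deg [-0.2 -0.1] F [ 0.3 -0.7 -0.6] op 0.169 q [-0.29  0.49 -0.46  1.96  0.65  0.67  0.22] qd 0.03
(array([  49.3,    1.7, -107.7]), array([ 0.2,  0.2, -0. ]))
```

Request:
move_arm(motion=[[16,0,-36,0,0,0,1],[36,0,-78,0,0,0,1],[50,1,-108,0,0,0,1],[50,1,-108,0,0,0,1]])

```text
clock: 19.48
tool_pos: [0.424, 0.2287, 0.3649]
eef_rot: [0.083, 0.989, -0.007, 0.119]
contact_force: [-0.0, 0.5, -1.2]
opening: 0.166
finger_force: 40.0
```

```bash
cat > ret.py <<'E'
from ins import *
s=snap("scene"); P=s["P"]
with np.errstate(invalid='ignore'):
  m=((P[...,:2]>(.51,-.21))&(P[...,:2]<(.63,-.09))).all(-1)&(P[...,2]>.085)&(P[...,2]<.106)
p=P[m]; A=np.c_[2*p[:,:2],np.ones(len(p))]; k=(p[:,2]>.09); 
print("rim",len(p),p.min(0).round(3),p.max(0).round(3))
where()
tum=np.array([.5690,-.1520,0])
st=r.get_state(); q=R.from_quat(st["eef_rot"])
for h in(.20,.14,.09,.016): print(h,rel(tum+[0,0,h]-q0.apply(bt),q0))
print("tip",(st["tool_pos"]+q.apply(bt)).round(4))
E
python3 ret.py
```

```text
rim 156 [ 0.533 -0.188  0.085] [ 0.605 -0.118  0.103]
tip floor dist 0.22 lat 0.0003 -0.0001 axis err deg [-0.2 -0.1] F [ 0.1  0.7 -0.3] op 0.169 q [-0.29  0.3  -0.56  1.94  0.47  0.86  0.28] qd 0.03
0.2 (array([-200. , -353.7,   23.2]), array([  2.1,  37.9, -19.6]))
0.14 (array([-185.9, -353.9,   81.5]), array([  2.1,  37.9, -19.6]))
0.09 (array([-174.2, -354.1,  130.1]), array([  2.1,  37.9, -19.6]))
0.016 (array([-156.8, -354.3,  202.1]), array([  2.1,  37.9, -19.6]))
tip [0.5443 0.2091 0.2214]
```

Request:
move_arm(motion=[[-20,-45,0,0,4,-2,1],[-45,-90,3,0.5,9,-5,1],[-70,-135,6,0.8,14,-7,1],[-95,-180,10,1,19,-10,1],[-120,-220,14,1.3,24,-12,1]])

```text
clock: 20.15
tool_pos: [0.5059, -0.0132, 0.3754]
eef_rot: [-0.017, 0.995, -0.014, -0.096]
contact_force: [0.7, 1.1, -0.6]
opening: 0.168
finger_force: 40.0
```

```bash
python3 ret.py
```

```text
rim 157 [ 0.533 -0.188  0.085] [ 0.603 -0.118  0.104]
tip floor dist 0.1643 lat 0.0266 -0.2269 axis err deg [23.7 -0.9] F [ 5.4 -4.7 -0.8] op 0.169 q [ 0.27  0.53 -0.57  1.53  0.26  1.37  1.25] qd 0.18
0.2 (array([ -46.3, -135.4,  -18.4]), array([ 0.8, 13.4, -8.3]))
0.14 (array([ -57.9, -133.5,   40.5]), array([ 0.8, 13.4, -8.3]))
0.09 (array([ -67.5, -132. ,   89.5]), array([ 0.8, 13.4, -8.3]))
0.016 (array([ -81.7, -129.8,  162.1]), array([ 0.8, 13.4, -8.3]))
tip [ 0.5604 -0.0237  0.1938]
```

Request:
move_arm(motion=[[-15,-45,-6,0.3,4.5,-3,1],[-30,-90,-12,0.6,9,-6,1],[-46,-132,-18,0.8,13.4,-8.3,1],[-46,-132,-18,0.8,13.4,-8.3,1],[-46,-132,-18,0.8,13.4,-8.3,1]])

```text
clock: 20.82
tool_pos: [0.5586, -0.1387, 0.388]
eef_rot: [-0.089, 0.974, -0.016, -0.21]
contact_force: [0.3, 0.3, -0.6]
opening: 0.17
finger_force: 40.0
```

```bash
python3 ret.py
```

```text
rim 155 [ 0.534 -0.187  0.085] [ 0.605 -0.118  0.103]
tip floor dist 0.1558 lat 0.0512 -0.3346 axis err deg [35.1 -0.5] F [0.2 0.5 0.2] op 0.171 q [ 0.33  0.74 -0.54  1.11  0.37  1.8   1.6 ] qd 0.03
0.2 (array([ -1.3, -16.9,   1.7]), array([0. , 0.4, 0.8]))
0.14 (array([-25.9, -17.3,  56.4]), array([0. , 0.4, 0.8]))
0.09 (array([-46.5, -17.7, 102. ]), array([0. , 0.4, 0.8]))
0.016 (array([-76.9, -18.1, 169.4]), array([0. , 0.4, 0.8]))
tip [ 0.5665 -0.134   0.2022]
```

Request:
move_arm(motion=[[-1,-17,2,0,0.4,0.8,1],[-14,-17,30,0,0.4,0.8,1],[-26,-17,56,0,0.4,0.8,1],[-26,-17,56,0,0.4,0.8,1]])

```text
clock: 21.38
tool_pos: [0.5613, -0.156, 0.3268]
eef_rot: [-0.082, 0.973, -0.018, -0.214]
contact_force: [0.3, 0.2, -0.2]
opening: 0.174
finger_force: 40.0
```

```bash
cat >> ret.py <<'E'
for n in("scene","side"):
  Q=snap(n)["P"]
  for lo,hi in((.09,.106),(.15,.2),(.24,.31)):
    with np.errstate(invalid='ignore'): m=((Q>(.51,-.21,lo))&(Q<(.63,-.09,hi))).all(-1)
    p=Q[m]
    if len(p): a,b=np.percentile(p,1,0),np.percentile(p,99,0); print(n,lo,len(p),a.round(4),b.round(4),"mid",((a+b)/2).round(4))
E
python3 ret.py
```

```text
rim 154 [ 0.534 -0.188  0.085] [ 0.603 -0.117  0.103]
tip floor dist 0.1044 lat 0.0184 -0.3531 axis err deg [35.3  0.1] F [-0.5 -0.5 -0. ] op 0.165 q [ 0.36  0.8  -0.53  1.18  0.39  1.69  1.58] qd 0.04
0.2 (array([ 24.4,   1. , -53.2]), array([-0. , -0. , -0.1]))
0.14 (array([-0.7,  1. ,  1.4]), array([-0. , -0. , -0.1]))
0.09 (array([-21.5,   1.1,  46.8]), array([-0. , -0. , -0.1]))
0.016 (array([-52.4,   1.1, 114. ]), array([-0. , -0. , -0.1]))
tip [ 0.5691 -0.1532  0.1415]
scene 0.09 110 [ 0.5346 -0.188   0.0902] [ 0.6036 -0.1184  0.1015] mid [ 0.5691 -0.1532  0.0958]
scene 0.15 187 [ 0.5431 -0.1698  0.1507] [ 0.5821 -0.1317  0.1997] mid [ 0.5626 -0.1508  0.1752]
scene 0.24 89 [ 0.5578 -0.1571  0.2425] [ 0.5711 -0.1462  0.3093] mid [ 0.5644 -0.1517  0.2759]
side 0.09 74 [ 0.5352 -0.1922  0.0902] [ 0.6005 -0.1189  0.1031] mid [ 0.5679 -0.1556  0.0966]
side 0.15 132 [ 0.5519 -0.1638  0.1525] [ 0.5903 -0.1317  0.1996] mid [ 0.5711 -0.1478  0.176 ]
side 0.24 64 [ 0.5629 -0.1605  0.2422] [ 0.5761 -0.1459  0.3086] mid [ 0.5695 -0.1532  0.2754]
```

Request:
move_arm(motion=[[-12,2,23,0,0,0,1],[-23,2,47,0,0,0,1],[-31,2,65,0,0,0,1],[-31,2,65,0,0,0,1]])

```text
clock: 22.02
tool_pos: [0.5632, -0.1531, 0.2562]
eef_rot: [-0.082, 0.974, -0.018, -0.213]
contact_force: [-1.0, -0.1, -0.8]
opening: 0.171
finger_force: 40.0
```

```bash
python3 ret.py
```

```text
rim 161 [ 0.533 -0.187  0.085] [ 0.603 -0.117  0.106]
tip floor dist 0.0474 lat -0.0241 -0.35 axis err deg [35.2  0. ] F [-0.4 -0.2 -0.6] op 0.169 q [ 0.36  0.86 -0.52  1.27  0.42  1.55  1.54] qd 0.02
0.2 (array([  55.7,   -1.4, -117.1]), array([-0. ,  0.1, -0.1]))
0.14 (array([ 30.8,  -1.4, -62.5]), array([-0. ,  0.1, -0.1]))
0.09 (array([ 10. ,  -1.4, -17. ]), array([-0. ,  0.1, -0.1]))
0.016 (array([-20.7,  -1.4,  50.3]), array([-0. ,  0.1, -0.1]))
tip [ 0.5712 -0.1504  0.0704]
scene 0.09 127 [ 0.5347 -0.1864  0.0902] [ 0.6021 -0.1182  0.1058] mid [ 0.5684 -0.1523  0.098 ]
scene 0.15 31 [ 0.5623 -0.1547  0.1523] [ 0.5705 -0.1446  0.1988] mid [ 0.5664 -0.1496  0.1756]
scene 0.24 309 [ 0.5546 -0.1739  0.2429] [ 0.5924 -0.122   0.3092] mid [ 0.5735 -0.1479  0.2761]
side 0.09 65 [ 0.5343 -0.1846  0.0902] [ 0.6009 -0.1189  0.1055] mid [ 0.5676 -0.1518  0.0979]
side 0.15 21 [ 0.5641 -0.1578  0.1559] [ 0.5753 -0.1455  0.1989] mid [ 0.5697 -0.1516  0.1774]
side 0.24 38 [ 0.5558 -0.1746  0.2416] [ 0.6261 -0.109   0.3097] mid [ 0.591  -0.1418  0.2757]
```

Request:
move_arm(motion=[[-8,-1,18,0,0,0,1],[-15,-1,35,0,0,0,1],[-19,-1,45,0,0,0,1],[-21,-1,51,0,0,0,1],[-21,-1,51,0,0,0,1]])

```text
clock: 22.8
tool_pos: [0.5615, -0.1543, 0.2011]
eef_rot: [-0.082, 0.974, -0.018, -0.212]
contact_force: [-0.2, 0.1, 0.6]
opening: 0.169
finger_force: 40.0
```

```bash
python3 ret.py | grep -E "floor|tip|0.016|rim|0.09"
```

```text
rim 228 [ 0.534 -0.188  0.085] [ 0.603 -0.117  0.106]
tip floor dist 0.0045 lat -0.0603 -0.3516 axis err deg [35.2  0. ] F [-0.1 -0.3  0.6] op 0.166 q [ 0.36  0.92 -0.51  1.33  0.45  1.44  1.51] qd 0.0
0.09 (array([ 31.1,  -0.5, -68.9]), array([ 0. ,  0.1, -0.1]))
0.016 (array([ 0.4, -0.5, -1.6]), array([ 0. ,  0.1, -0.1]))
tip [ 0.5688 -0.1516  0.0144]
scene 0.09 113 [ 0.5341 -0.1876  0.0902] [ 0.603  -0.1188  0.1038] mid [ 0.5685 -0.1532  0.097 ]
scene 0.24 627 [ 0.557  -0.2066  0.2408] [ 0.6229 -0.0935  0.3089] mid [ 0.59   -0.15    0.2749]
side 0.09 81 [ 0.5353 -0.1905  0.0901] [ 0.6003 -0.1188  0.1037] mid [ 0.5678 -0.1547  0.0969]
side 0.24 260 [ 0.5682 -0.1996  0.2525] [ 0.6294 -0.0944  0.3096] mid [ 0.5988 -0.147   0.281 ]
```

Seated at the floor. I'll release and retreat along the tool axis.

Request:
move_arm(motion=[[0,0,0,0,0,0,0.7],[0,0,0,0,0,0,0.5],[0,0,0,0,0,0,0.5],[0,0,-20,0,0,0,0.5],[0,0,-45,0,0,0,0.5]])

```text
clock: 23.58
tool_pos: [0.5796, -0.1512, 0.2421]
eef_rot: [-0.082, 0.973, -0.018, -0.213]
contact_force: [0.5, 0.4, -0.2]
opening: 0.499
finger_force: 0.0
```

Request:
move_arm(motion=[[0,0,-50,0,0,0,0.5],[0,0,-100,0,0,0,0.5],[0,0,-120,0,0,0,0.5],[0,0,-120,0,0,0,0.5],[0,0,-120,0,0,0,0.5]])

```text
clock: 24.2
tool_pos: [0.6284, -0.143, 0.3499]
eef_rot: [-0.082, 0.973, -0.018, -0.213]
contact_force: [-0.3, 0.0, -0.3]
opening: 0.499
finger_force: 0.0
```

Run:
```python
from ins import *
print(r.get_state()["contact_force"].round(1),r.get_state()["tool_pos"])
for n in("scene","side"):
  s=snap(n);Q=s["P"]
  for lo,hi in((.09,.106),(.13,.16),(.16,.2),(.2,.26)):
    with np.errstate(invalid='ignore'): m=((Q>(.51,-.21,lo))&(Q<(.63,-.09,hi))).all(-1)
    p=Q[m]
    if len(p): print(n,lo,len(p),p.mean(0).round(4),p.max(0).round(3))
  J=np.stack([(Q-mouth)@JX,(Q-mouth)@Y,(Q-mouth)@JZ],-1)
  with np.errstate(invalid='ignore'): md=(J[...,2]>.02)&(J[...,2]<.1)&(abs(J[...,1])<.03)&(J[...,0]>.04)&(J[...,0]<.16)
  d=J[md]; print("lid",np.median(np.arctan2(d[:,2]-.003,-(d[:,0]-.0445))),len(d))
  with np.errstate(invalid='ignore'): m=((Q>(.42,-.05,.01))&(Q<(.53,.06,.15))).all(-1)
  print("bell",Q[m].mean(0).round(4))
```

```text
[-0.3  0.  -0.3] [ 0.62840933 -0.14295027  0.34993024]
scene 0.09 120 [ 0.5677 -0.1515  0.0957] [ 0.603 -0.117  0.104]
scene 0.13 35 [ 0.5627 -0.1506  0.1474] [ 0.572 -0.145  0.159]
scene 0.16 53 [ 0.5621 -0.1504  0.1812] [ 0.572 -0.144  0.2  ]
scene 0.2 73 [ 0.5625 -0.1507  0.227 ] [ 0.573 -0.145  0.248]
lid 2.6275651046382764 437
bell [0.4788 0.0064 0.0407]
side 0.09 82 [ 0.5648 -0.1601  0.0961] [ 0.603 -0.118  0.103]
side 0.13 26 [ 0.5688 -0.1498  0.1465] [ 0.576 -0.143  0.159]
side 0.16 40 [ 0.5672 -0.1517  0.1808] [ 0.576 -0.145  0.2  ]
side 0.2 49 [ 0.5681 -0.1507  0.2264] [ 0.574 -0.144  0.25 ]
lid 2.6623773650576004 94
bell [0.4878 0.0051 0.0526]
```

The brush is upright in the tumbler (top at about 0.248, as at the start), the lid is at its stop, the bell hasn't moved, and the arm is clear.

```bash
python3 -c "
from plant import finish_job
print(finish_job())"
```

```text
the job is handed in; nothing more can be done
None
```

I handed the job in with the lid open at its stop, the jar brushed to the bottom twice, the brush standing back in the upright tumbler and the arm clear; the candle and card I did not re-measure at the end.

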